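# Load the wire dispensing rack in reverse order

## Robot

A 7-joint arm with a two-finger parallel gripper is mounted at the origin on the work surface. World frame = base frame: x ahead of the robot, y to its left, z up, the work surface at z = 0. Lengths are in m, angles in rad, forces in N, time in s.
With the tool pointing down it reaches from about 0.35 to 0.9 m from the base axis. Payload 7.2 kg.
Tool frame: the origin (TCP) lies midway between the tips of the shut fingers; the grasp point (between the pads) lies 19 mm behind it (manip.pinch_z is the distance from the TCP to the grasp point, in m); y points along the fingers, x is the direction in which the jaws open and shut, and the axes are right-handed (so a half turn about y gives the same grasp; the last joint's range is limited). The gripper opens to 85 mm and grips with 20 to 120 N. Pads are 22 mm wide; open, the fingers measure 114 mm over their backs; the gripper's body (76 mm by 85 mm) begins 54 mm behind the grasp point. The pads swing forward as they close: fully open they stand 13 mm farther back than shut.
Start: joints at [1.095, 0.411, -0.013, 1.596, 0.006, 1.134, -0.082], TCP at [0.248, -0.574, 0.231] pointing down, gripper open.
Joint ranges: [-2.95, 2.95], [-0.29, 1.99], [-1.47, 1.44], [0.14, 2.54], [-1.03, 4.17], [0.13, 1.85], [-2.86, 2.86]. Speed limits (rad/s): [2.39, 2.39, 3.01, 3.01, 3.14, 3.14, 3.14].

## Interface

Orientations are given as a unit quaternion [x, y, z, w].
In Python, from cell import manip, snapshot gives the robot as it stands.
- The arm moves only by the shell command python3 -m inch 'ROWS' [FORCE]. ROWS is JSON, a list of rows, each an object with "xyz": the shift along the tool's x, y, z in mm, a list of three; "delta_rot": the turn, a rotation vector about the tool's x, y, z in degrees, a list of three; "hand": the closure, from 0 (fully open) to 1 (shut). In form: [{"xyz": [dx, dy, dz], "delta_rot": [ax, ay, az], "hand": hand}, ...]. A call has 1 to 12 rows; each row shifts and turns the commanded pose from where the row before left it, along the tool's axes as they then stand; what a row does not reach is not made up. A row lasts 1/12 s, in which the tool goes at most 41.7 mm and 7.16 degrees, less where a joint would pass 70% of its speed; a pose out of reach is approached as far as the arm can. A call is refused whole if a number of a shift passes 41.7 or a number of a turn 7.16, either way. A call with a gripper value outside its range is refused whole. The fingers move at their own pace and stop on an object; FORCE is the grip in N (left out, the last holds). Time passes only in rows, so rows that do not move let the fingers close. It gives the time, the measured TCP pose, the force and the opening at its end, in the units of the state.
- manip.get_obs(): the state, without advancing time (a new reading comes with each control period).
- snapshot(name): name is "scene" or "top" or "wrist"; returns a dict with "frame" (420x560x3 uint8, blue, green, red), "fx", "fy", "cx", "cy" (pixels), "world_from_camera" (4x4, takes a point from camera to world coordinates). Camera axes: x right, y down, z forward; pixel columns grow to the right and rows downward; lengths in m; the calibration is good to about 2 mm. A picture is of the moment at which its call begins. There is no depth.
- manip.sign_off(): hands the job in, once; it reports no verdict.
The state is a dict: "time_s": time; "q": joint angles; "joint_velocities": joint speeds; "joint_efforts": joint torques, N m; "tool_pos": TCP position; "tool_rot": TCP orientation; "force": force on the tool from outside, world axes, zero at the start; "ft_torque": the same for the moment, N m; "finger_gap": finger opening in m.
Only numpy, scipy, OpenCV 4.12 (cv2) and the standard library are available. Lean on these libraries where they do the work, as an engineer would, in place of code of your own. Each camera call takes 0.05 s, during which the arm holds its last target.

## Task

Move the four spools of craft wire from the wooden storage strip into the bays of the black dispensing rack, one to a bay, in reverse order: the spool that stands leftmost on the strip (as seen from the robot) goes into the rightmost bay, the next into the second bay from the right, and so on. Stand each spool upright on the floor of its bay and let go of it. Leave the pliers and the bead box where they are.

Things in the scene. Friction and masses are not known exactly. Their poses are not given: they have to be found in the camera images.
- spool_gold: Loose spool of gold (yellow) wire: an upright cylinder 44 mm in diameter and 56 mm tall, 0.10 to 0.2 kg, white rims, gold (yellow) wire and a round gold (yellow) label on top. Origin at the centre of its underside, z up. It starts standing on the disc of its own colour on the wooden strip.
- spool_red: Loose spool of copper-red wire: an upright cylinder 44 mm in diameter and 56 mm tall, 0.10 to 0.2 kg, white rims, copper-red wire and a round copper-red label on top. Origin at the centre of its underside, z up. It starts standing on the disc of its own colour on the wooden strip.
- spool_green: Loose spool of green wire: an upright cylinder 44 mm in diameter and 56 mm tall, 0.10 to 0.2 kg, white rims, green wire and a round green label on top. Origin at the centre of its underside, z up. It starts standing on the disc of its own colour on the wooden strip.
- spool_blue: Loose spool of blue wire: an upright cylinder 44 mm in diameter and 56 mm tall, 0.10 to 0.2 kg, white rims, blue wire and a round blue label on top. Origin at the centre of its underside, z up. It starts standing on the disc of its own colour on the wooden strip.
- disc_gold: Fixed flat gold (yellow) disc, 62 mm in diameter, 3 mm thick, set in one of the four places of the wooden strip, under the gold (yellow) spool. It stays behind and so still shows where that spool stood. Origin at the centre of its underside; its top, on which the spool stands, is 3 mm higher.
- disc_red: Fixed flat copper-red disc, 62 mm in diameter, 3 mm thick, set in one of the four places of the wooden strip, under the copper-red spool. It stays behind and so still shows where that spool stood. Origin at the centre of its underside; its top, on which the spool stands, is 3 mm higher.
- disc_green: Fixed flat green disc, 62 mm in diameter, 3 mm thick, set in one of the four places of the wooden strip, under the green spool. It stays behind and so still shows where that spool stood. Origin at the centre of its underside; its top, on which the spool stands, is 3 mm higher.
- disc_blue: Fixed flat blue disc, 62 mm in diameter, 3 mm thick, set in one of the four places of the wooden strip, under the blue spool. It stays behind and so still shows where that spool stood. Origin at the centre of its underside; its top, on which the spool stands, is 3 mm higher.
- strip: Fixed wooden storage strip, 86 (its x) by 304 mm (its y), beside the rack, left or right of it; 14 mm high rails along its long sides. Origin under its centre, on the table. Four places along its y axis, at y = -108, -36, 36, 108 mm, x = 0; y points to the robot's left within 0.25 rad. Disc undersides 10 mm, disc tops 13 mm above the table.
- rack: Fixed black dispensing rack, 78 (its x) by 294 mm (its y): four bays along its y axis, centred at y = -108, -36, 36, 108 mm, x = 0, each 66 by 66 mm inside. Grey bay floor 8 mm, top of the 6 mm thick walls 22 mm above the table. Origin under its centre, on the table; y points to the robot's left within 0.25 rad.
- pliers: Bystander: loose small pliers with black grips, about 150 mm long and 50 mm wide over the grips, 12 mm high, lying flat beyond strip and rack. Origin under the pivot, x along the jaws. Not to be disturbed.
- bead_box: Bystander: loose white closed bead box, 50 by 75 mm and 22 mm high, lying flat beyond strip and rack. Origin at the centre of its underside. Not to be disturbed.

How it is judged:
At the end, for the whole second after the job is handed in: Each spool stands upright (within 0.08 rad) and at rest on the floor of the bay that mirrors its starting place: the spool whose disc is at y on the strip is within 14 mm, along each rack axis, of the centre of the bay at -y on the rack, its underside at the floor (8 mm, within 5 mm) (x of spool_gold in the frame of rack between -0.014 and 0.014 m and z of spool_gold in the frame of rack between 0.004 and 0.013 m and angle between each of spool_gold, spool_red, spool_green, spool_blue's own z axis and vertical below 0.08 rad and linear speed of each of spool_gold, spool_red, spool_green, spool_blue below 0.02 m/s and angular speed of each of spool_gold, spool_red, spool_green, spool_blue below 0.2 rad/s and ((y of disc_gold in the frame of strip between -0.128 and -0.088 m and y of spool_gold in the frame of rack between 0.094 and 0.122 m) or (y of disc_gold in the frame of strip between -0.056 and -0.016 m and y of spool_gold in the frame of rack between 0.022 and 0.05 m) or (y of disc_gold in the frame of strip between 0.016 and 0.056 m and y of spool_gold in the frame of rack between -0.05 and -0.022 m) or (y of disc_gold in the frame of strip between 0.088 and 0.128 m and y of spool_gold in the frame of rack between -0.122 and -0.094 m)) and x of spool_red in the frame of rack between -0.014 and 0.014 m and z of spool_red in the frame of rack between 0.004 and 0.013 m and ((y of disc_red in the frame of strip between -0.128 and -0.088 m and y of spool_red in the frame of rack between 0.094 and 0.122 m) or (y of disc_red in the frame of strip between -0.056 and -0.016 m and y of spool_red in the frame of rack between 0.022 and 0.05 m) or (y of disc_red in the frame of strip between 0.016 and 0.056 m and y of spool_red in the frame of rack between -0.05 and -0.022 m) or (y of disc_red in the frame of strip between 0.088 and 0.128 m and y of spool_red in the frame of rack between -0.122 and -0.094 m)) and x of spool_green in the frame of rack between -0.014 and 0.014 m and z of spool_green in the frame of rack between 0.004 and 0.013 m and ((y of disc_green in the frame of strip between -0.128 and -0.088 m and y of spool_green in the frame of rack between 0.094 and 0.122 m) or (y of disc_green in the frame of strip between -0.056 and -0.016 m and y of spool_green in the frame of rack between 0.022 and 0.05 m) or (y of disc_green in the frame of strip between 0.016 and 0.056 m and y of spool_green in the frame of rack between -0.05 and -0.022 m) or (y of disc_green in the frame of strip between 0.088 and 0.128 m and y of spool_green in the frame of rack between -0.122 and -0.094 m)) and x of spool_blue in the frame of rack between -0.014 and 0.014 m and z of spool_blue in the frame of rack between 0.004 and 0.013 m and ((y of disc_blue in the frame of strip between -0.128 and -0.088 m and y of spool_blue in the frame of rack between 0.094 and 0.122 m) or (y of disc_blue in the frame of strip between -0.056 and -0.016 m and y of spool_blue in the frame of rack between 0.022 and 0.05 m) or (y of disc_blue in the frame of strip between 0.016 and 0.056 m and y of spool_blue in the frame of rack between -0.05 and -0.022 m) or (y of disc_blue in the frame of strip between 0.088 and 0.128 m and y of spool_blue in the frame of rack between -0.122 and -0.094 m))); the robot touches nothing.
It fails at once if the pair of pliers is shifted by more than 15 mm (distance of pliers from where it was at the start of the episode above 0.015 m).
It fails at once if the bead box is shifted by more than 15 mm (distance of bead_box from where it was at the start of the episode above 0.015 m).
It also fails if it takes over 102 s, if anything falls off the work surface, if the arm or the gripper's body presses on something with over 40 N, if the wrist force passes 120 N, or if a joint passes its speed limit or range.

## Working session

There is one attempt and no reset: what is moved stays moved. The work goes in short steps, Python scripts to look and compute and a shell command to move; the robot and the scene stay as the last step left them, time stands still between calls to the robot, and variables do not carry over. Pictures are saved under pics/ and viewed, and the job is handed in when it is done.

```bash
ls; mkdir -p pics
python3 - <<'E'
from cell import manip, snapshot
import cv2
o=manip.get_obs();print(o, manip.pinch_z)
for n in("scene","top"):
    s=snapshot(n);cv2.imwrite(f"pics/{n}0.png",s["frame"]);print(n,s["fx"],s["fy"],s["cx"],s["cy"],s["world_from_camera"])
E
```

```text
pics
{'time_s': 0.0, 'q': array([ 1.09479957,  0.41188802, -0.01274678,  1.59704503,  0.0055666 ,
        1.13430181, -0.08219544]), 'joint_velocities': array([ 0.00078799, -0.00044703, -0.00086979,  0.00080789, -0.00037374,
       -0.00130879,  0.00050819]), 'joint_efforts': array([-1.61726410e-03, -6.00639510e+01,  6.81183804e-01, -2.99415994e+01,
        1.36918004e-02,  1.05583499e-02,  1.51620259e-05]), 'tool_pos': array([ 0.2476599 , -0.57329469,  0.23045987]), 'tool_rot': array([-0.59060431,  0.38887218, -0.38789601,  0.59118666]), 'force': array([-0.56429849, -0.09356363,  0.3901619 ]), 'ft_torque': array([-0.05552474, -0.0021599 ,  0.01801922]), 'finger_gap': 0.08532943482738502} 0.0187
scene 407.4839870510871 407.4839870510871 278.06272216171766 210.65121183521862 [[ 0.0612231   0.76442223 -0.64180245  1.0895456 ]
 [ 0.99812209 -0.04559419  0.04090809 -0.01761736]
 [ 0.0020086  -0.64310172 -0.76577813  0.61521999]
 [ 0.          0.          0.          1.        ]]
top 441.1998511023221 441.1998511023221 277.541288463984 202.84493502540266 [[ 0.02341955 -0.9870269   0.1588377   0.50227233]
 [-0.99969401 -0.02185588  0.01158444 -0.02083197]
 [-0.00796262 -0.1590604  -0.98723674  0.83989756]
 [ 0.          0.          0.          1.        ]]
```

View pics/top0.png

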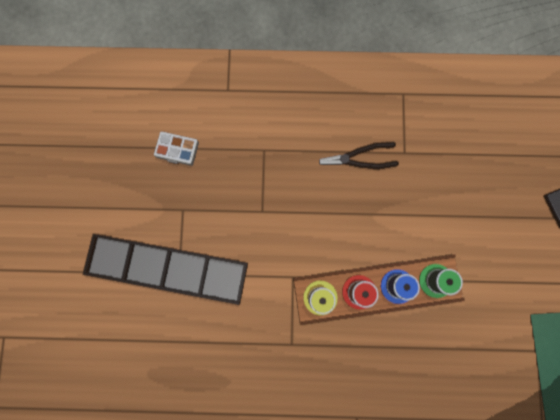

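View pics/scene0.png

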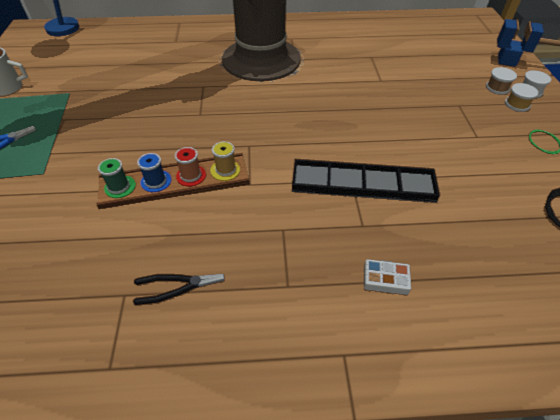

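Run:
```python
from cell import manip
from scipy.spatial.transform import Rotation as R
print(R.from_quat(manip.get_obs()['tool_rot']).as_matrix().round(4)); print(dir(manip))
```

```text
[[ 3.966e-01 -6.000e-04  9.180e-01]
 [-9.180e-01  1.300e-03  3.966e-01]
 [-1.400e-03 -1.000e+00 -1.000e-04]]
['IKError', '__class__', '__delattr__', '__dict__', '__dir__', '__doc__', '__eq__', '__format__', '__ge__', '__getattribute__', '__getstate__', '__gt__', '__hash__', '__init__', '__init_subclass__', '__le__', '__lt__', '__module__', '__ne__', '__new__', '__reduce__', '__reduce_ex__', '__repr__', '__setattr__', '__sizeof__', '__str__', '__subclasshook__', '__weakref__', 'get_obs', 'pinch_z', 'sign_off']
```

Run:
```python
import cv2
f=cv2.imread("pics/top0.png")
cv2.imwrite("pics/z_strip.png",cv2.resize(f[245:335,285:475],None,fx=4.2,fy=4.2,interpolation=cv2.INTER_CUBIC))
cv2.imwrite("pics/z_rack.png",cv2.resize(f[225:310,75:255],None,fx=4.4,fy=4.4,interpolation=cv2.INTER_CUBIC))
```

```text
(no output)
```

View pics/z_strip.png

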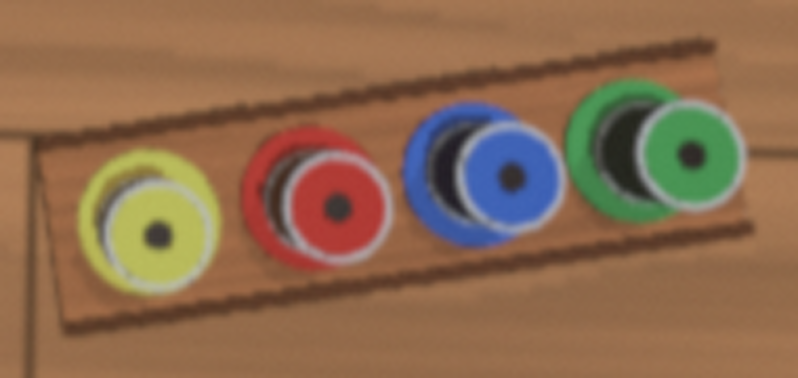

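View pics/z_rack.png

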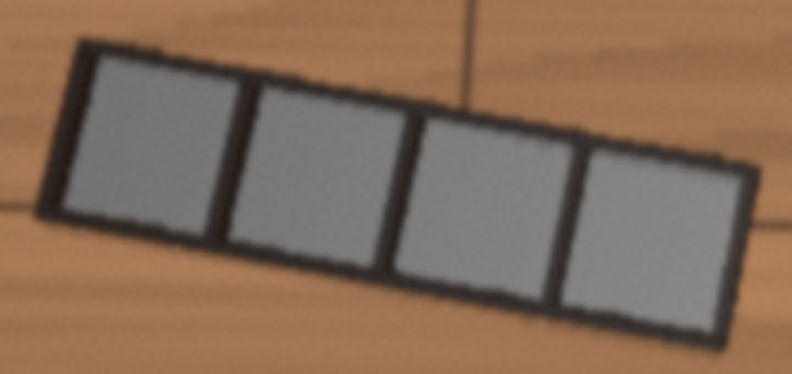

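```bash
cat > h.py <<'E'
import numpy as np,cv2,json
from scipy.optimize import minimize,least_squares
from scipy.spatial.transform import Rotation as R
def proj(s,P):
    T=np.array(s["world_from_camera"]);P=np.atleast_2d(P)
    c=(P-T[:3,3])@T[:3,:3]
    return np.c_[c[:,0]/c[:,2]*s["fx"]+s["cx"],c[:,1]/c[:,2]*s["fy"]+s["cy"]]
def ray(s,uv,z):
    T=np.array(s["world_from_camera"]);d=T[:3,:3]@[(uv[0]-s["cx"])/s["fx"],(uv[1]-s["cy"])/s["fy"],1]
    return T[:3,3]+d*(z-T[2,3])/d[2]
def fr(p,L):
    L=np.array(L,float);c,s=np.cos(p[2]),np.sin(p[2])
    return np.c_[p[0]+c*L[:,0]-s*L[:,1],p[1]+s*L[:,0]+c*L[:,1],L[:,2]]
E
python3 - <<'E'
from h import *
from cell import snapshot
s=snapshot("top")
sp={k:ray(s,np.array(v)/4.2+[285,245],.069) for k,v in dict(gold=(158,236),red=(338,208),blue=(511,178),green=(692,155)).items()}
P=np.array(list(sp.values()))
for k in sp: print(k,sp[k].round(4))
print("pitch",np.linalg.norm(np.diff(P,axis=0),axis=1)); d=P[0]-P[3]; print("strip yaw",np.arctan2(-d[0],d[1]),"ctr",P.mean(0))
# rack: silhouette in top and scene
sc=snapshot("scene")
def mask(f,roi):
    h=cv2.cvtColor(f,cv2.COLOR_BGR2HSV);m=((h[...,1]<70)|(h[...,2]<70)).astype(np.uint8)
    o=np.zeros_like(m);a,b,c,d=roi;o[b:d,a:c]=m[b:d,a:c]
    o=cv2.morphologyEx(o,cv2.MORPH_OPEN,np.ones((3,3)))
    n,l,st,_=cv2.connectedComponentsWithStats(o);i=1+st[1:,4].argmax();return (l==i).astype(np.uint8)
B=[(x*.039,y*.147,z) for x in(-1,1) for y in(-1,1) for z in(0,.022)]
def sil(s,p):
    h=cv2.convexHull(proj(s,fr(p,B)).astype(np.float32));m=np.zeros((420,560),np.uint8)
    cv2.fillConvexPoly(m,np.round(h*16).astype(np.int32),1,shift=4);return m
ms=[(s,mask(s["frame"],(75,225,255,310))),(sc,mask(sc["frame"],(280,150,450,210)))]
p0=np.array([.47,.22,-.2]);p0[:2]=ray(s,(166,268),.011)[:2]
for sel in ([0],[1],[0,1]):
    cost=lambda p:sum((sil(ms[i][0],p)!=ms[i][1]).sum() for i in sel)
    r=minimize(cost,p0,method="Nelder-Mead",options=dict(initial_simplex=[p0,p0+[.02,0,0],p0+[0,.02,0],p0+[0,0,.1]]))
    r=minimize(cost,r.x,method="Nelder-Mead",options=dict(initial_simplex=[r.x,r.x+[.008,0,0],r.x-[0,.008,0],r.x-[0,0,.04]]))
    print(sel,r.x.round(4),r.fun,[m.sum() for _,m in ms])
p=r.x
for y in(.108,.036,-.036,-.108): print(y,fr(p,[(0,y,.008)]).round(4))
f=s["frame"].copy()
for m,(S,_),n in((sil(s,p),ms[0],'top'),(sil(sc,p),ms[1],'scene')):
    g=S["frame"].copy();c,_=cv2.findContours(m,0,1);cv2.drawContours(g,c,-1,(0,255,0),1);cv2.imwrite(f"pics/fit_{n}.png",g)
E
```

```text
gold [ 0.458  -0.0927  0.069 ]
red [ 0.4709 -0.1658  0.069 ]
blue [ 0.4846 -0.2364  0.069 ]
green [ 0.4955 -0.3103  0.069 ]
pitch [0.07425186 0.07184131 0.07474239]
strip yaw 0.17089038883790153 ctr [ 0.47725159 -0.20129633  0.069     ]
[0] [ 0.5091  0.1944 -0.1686] 484.0 [np.uint64(6557), np.uint64(4802)]
[1] [ 0.5089  0.1957 -0.1639] 354.0 [np.uint64(6557), np.uint64(4802)]
[0, 1] [ 0.5084  0.1943 -0.1687] 852.0 [np.uint64(6557), np.uint64(4802)]
0.108 [[0.5265 0.3007 0.008 ]]
0.036 [[0.5144 0.2297 0.008 ]]
-0.036 [[0.5023 0.1588 0.008 ]]
-0.108 [[0.4903 0.0878 0.008 ]]
```

Run:
```python
import cv2
import numpy as np
f=cv2.imread("pics/fit_top.png");g=cv2.imread("pics/fit_scene.png")
a=cv2.resize(f[225:315,75:265],(760,360));b=cv2.resize(g[145:205,280:450],(760,240))
cv2.imwrite("pics/fit2.png",np.vstack([a,b]))
```

```text
(no output)
```

View pics/fit2.png

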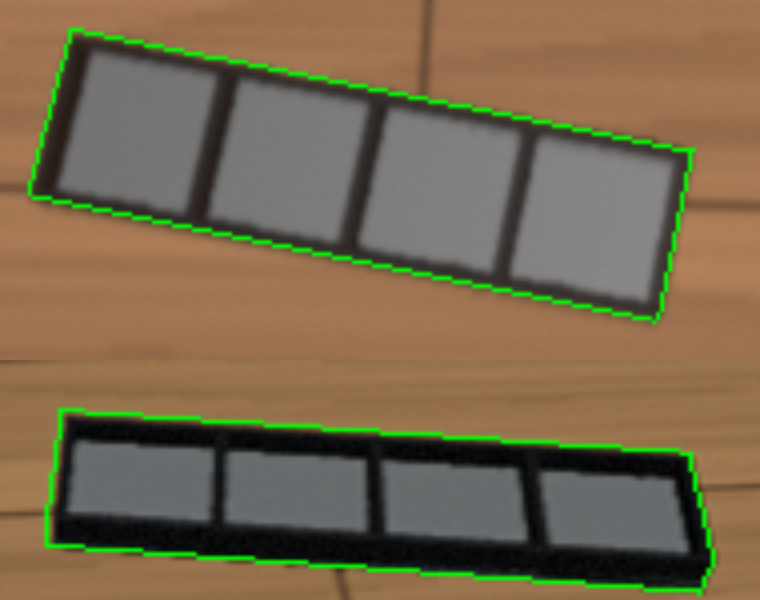

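```bash
cat >> h.py <<'E'
SP=dict(gold=[.458,-.0927],red=[.4709,-.1658],blue=[.4846,-.2364],green=[.4955,-.3103])
RK=dict(gold=[.4903,.0878],red=[.5023,.1588],blue=[.5144,.2297],green=[.5265,.3007])
SY,RY=.171,-.1687
def go(x,y,z,yaw):
    from cell import manip
    o=manip.get_obs();M=R.from_quat(o["tool_rot"]).as_matrix();p=np.array(o["tool_pos"])
    Rd=np.array([[np.cos(yaw),0,-np.sin(yaw)],[np.sin(yaw),0,np.cos(yaw)],[0,-1,0]])
    if Rd[2,1]>0: pass
    D=np.array([x,y,z])-p
    print("t",round(o["time_s"],2),"p",p.round(4),"gap",round(o["finger_gap"],4),"F",np.round(o["force"],1))
    Rd[:,2]=np.cross(Rd[:,0],Rd[:,1])
    print("turn deg (tool)",np.degrees(R.from_matrix(M.T@Rd).as_rotvec()).round(2),"shift mm now-axes",(M.T@D*1e3).round(1),"after-turn axes",(Rd.T@D*1e3).round(1))
E
python3 -m inch '[{"xyz":[0,0,0],"delta_rot":[0,-7,0],"hand":0},{"xyz":[0,0,0],"delta_rot":[0,-7,0],"hand":0},{"xyz":[0,0,0],"delta_rot":[0,-7,0],"hand":0},{"xyz":[0,0,0],"delta_rot":[0,-7,0],"hand":0},{"xyz":[0,0,0],"delta_rot":[0,-7,0],"hand":0},{"xyz":[0,0,0],"delta_rot":[0,-7,0],"hand":0},{"xyz":[0,0,0],"delta_rot":[0,-7,0],"hand":0},{"xyz":[0,0,0],"delta_rot":[0,-7,0],"hand":0},{"xyz":[0,0,0],"delta_rot":[0,-7,0],"hand":0},{"xyz":[0,0,0],"delta_rot":[0,-7,0],"hand":0},{"xyz":[0,0,0],"delta_rot":[0,-6.4,0],"hand":0},{"xyz":[0,0,0],"delta_rot":[0,0,0],"hand":0}]' 40
python3 -c "
from h import *
go(*SP['gold'],.18,SY)"
```

```text
time_s: 1.2
tool_pos: [0.2477, -0.5737, 0.2311]
tool_rot: [-0.704, -0.062, 0.062, 0.705]
force: [0.9, -0.3, -0.5]
finger_gap: 0.0852
t 1.2 p [ 0.2477 -0.5737  0.2311] gap 0.0852 F [ 0.9 -0.3 -0.5]
turn deg (tool) [-0.03  0.24 -0.  ] shift mm now-axes [291.   51.3 436.9] after-turn axes [289.1  51.1 438.2]
```

```bash
python3 -m inch '[{"xyz":[26,4.6,39],"delta_rot":[0,0,0],"hand":0},{"xyz":[26,4.6,39],"delta_rot":[0,0,0],"hand":0},{"xyz":[26,4.6,39],"delta_rot":[0,0,0],"hand":0},{"xyz":[26,4.6,39],"delta_rot":[0,0,0],"hand":0},{"xyz":[26,4.6,39],"delta_rot":[0,0,0],"hand":0},{"xyz":[26,4.6,39],"delta_rot":[0,0,0],"hand":0},{"xyz":[26,4.6,39],"delta_rot":[0,0,0],"hand":0},{"xyz":[26,4.6,39],"delta_rot":[0,0,0],"hand":0},{"xyz":[26,4.6,39],"delta_rot":[0,0,0],"hand":0},{"xyz":[26,4.6,39],"delta_rot":[0,0,0],"hand":0},{"xyz":[26,4.6,39],"delta_rot":[0,0,0],"hand":0},{"xyz":[0,0,0],"delta_rot":[0,0,0],"hand":0}]'
python3 - <<'E'
from h import *
from cell import snapshot
go(*SP['gold'],.037,SY)
s=snapshot("wrist");cv2.imwrite("pics/w1.png",s["frame"])
for k in SP:print(k,proj(s,[*SP[k],.069]).round(0))
E
```

```text
time_s: 2.2
tool_pos: [0.4356, -0.1486, 0.1866]
tool_rot: [-0.703, -0.063, 0.061, 0.705]
force: [0.2, 0.2, 0.4]
finger_gap: 0.0853
t 2.2 p [ 0.4356 -0.1486  0.1866] gap 0.0853 F [0.2 0.2 0.4]
turn deg (tool) [-0.15  0.31  0.15] shift mm now-axes [ 31.4 149.8  50.8] after-turn axes [ 31.5 149.6  51.3]
gold [[318. 147.]]
red [[315. 229.]]
blue [[314. 297.]]
green [[310. 359.]]
```

View pics/w1.png

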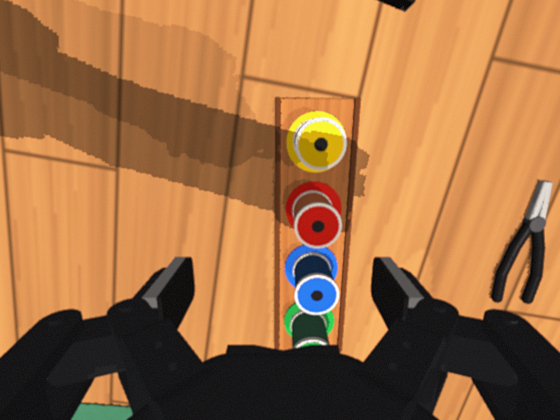

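```bash
python3 -m inch '[{"xyz":[16,15,25.5],"delta_rot":[0,0.3,0],"hand":0},{"xyz":[16,15,25.5],"delta_rot":[0,0,0],"hand":0},{"xyz":[0,25,0],"delta_rot":[0,0,0],"hand":0},{"xyz":[0,25,0],"delta_rot":[0,0,0],"hand":0},{"xyz":[0,25,0],"delta_rot":[0,0,0],"hand":0},{"xyz":[0,20,0],"delta_rot":[0,0,0],"hand":0},{"xyz":[0,0,0],"delta_rot":[0,0,0],"hand":0},{"xyz":[0,0,0],"delta_rot":[0,0,0],"hand":0}]'
python3 - <<'E'
from h import *
go(*SP['gold'],.037,SY)
E
```

```text
time_s: 2.92
tool_pos: [0.4551, -0.1019, 0.0611]
tool_rot: [-0.705, -0.057, 0.058, 0.705]
force: [-0.5, 0.2, 0.5]
finger_gap: 0.0852
t 2.92 p [ 0.4551 -0.1019  0.0611] gap 0.0852 F [-0.5  0.2  0.5]
turn deg (tool) [-0.04 -0.49 -0.13] shift mm now-axes [ 4.4 24.1  8.5] after-turn axes [ 4.4 24.1  8.5]
```

```bash
python3 -m inch '[{"xyz":[4.4,0,8.5],"delta_rot":[0,-0.4,0],"hand":0},{"xyz":[0,12,0],"delta_rot":[0,0,0],"hand":0},{"xyz":[0,12,0],"delta_rot":[0,0,0],"hand":0},{"xyz":[0,0,0],"delta_rot":[0,0,0],"hand":0}]'
python3 - <<'E'
from h import *
from cell import snapshot
go(*SP['gold'],.037,SY)
s=snapshot("wrist");cv2.imwrite("pics/w2.png",s["frame"])
E
```

```text
time_s: 3.25
tool_pos: [0.4591, -0.0918, 0.0377]
tool_rot: [0.705, 0.061, -0.06, -0.704]
force: [-0.1, 0.6, 0.1]
finger_gap: 0.0855
t 3.25 p [ 0.4591 -0.0918  0.0377] gap 0.0855 F [-0.1  0.6  0.1]
turn deg (tool) [0.02 0.04 0.02] shift mm now-axes [-1.3  0.7 -0.7] after-turn axes [-1.3  0.7 -0.7]
```

View pics/w2.png

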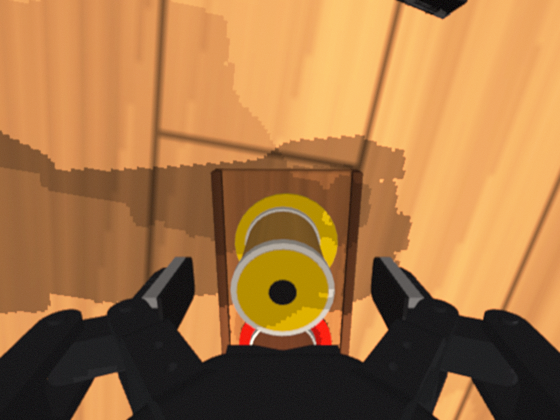

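```bash
python3 -m inch '[{"xyz":[0,0,0],"delta_rot":[0,0,0],"hand":1},{"xyz":[0,0,0],"delta_rot":[0,0,0],"hand":1},{"xyz":[0,0,0],"delta_rot":[0,0,0],"hand":1},{"xyz":[0,0,0],"delta_rot":[0,0,0],"hand":1},{"xyz":[0,0,0],"delta_rot":[0,0,0],"hand":1},{"xyz":[0,0,0],"delta_rot":[0,0,0],"hand":1},{"xyz":[0,0,0],"delta_rot":[0,0,0],"hand":1},{"xyz":[0,0,0],"delta_rot":[0,0,0],"hand":1}]' 40
python3 - <<'E'
from h import *
go(*RK['gold'],.037,RY)
E
```

```text
time_s: 3.97
tool_pos: [0.4593, -0.0922, 0.0385]
tool_rot: [0.705, 0.061, -0.06, -0.704]
force: [-1.3, -0.2, 7.2]
finger_gap: 0.0428
t 3.97 p [ 0.4593 -0.0922  0.0385] gap 0.0428 F [-1.3 -0.2  7.2]
turn deg (tool) [ 0.04 19.52  0.06] shift mm now-axes [ 61.4   1.4 172.1] after-turn axes [  0.4   1.5 182.7]
```

```bash
python3 -m inch '[{"xyz":[0,-12,0],"delta_rot":[0,0,0],"hand":1},{"xyz":[0,-18,0],"delta_rot":[0,3.9,0],"hand":1},{"xyz":[0,-18,0],"delta_rot":[0,3.9,0],"hand":1},{"xyz":[0,-18,0],"delta_rot":[0,3.9,0],"hand":1},{"xyz":[0,-10,0],"delta_rot":[0,3.9,0],"hand":1},{"xyz":[0,0,20],"delta_rot":[0,3.9,0],"hand":1},{"xyz":[0,0,25],"delta_rot":[0,0,0],"hand":1},{"xyz":[0,0,25],"delta_rot":[0,0,0],"hand":1},{"xyz":[0,0,25],"delta_rot":[0,0,0],"hand":1},{"xyz":[0,0,25],"delta_rot":[0,0,0],"hand":1},{"xyz":[0,0,25],"delta_rot":[0,0,0],"hand":1},{"xyz":[0,0,20],"delta_rot":[0,0,0],"hand":1}]'
python3 - <<'E'
from h import *
go(*RK['gold'],.0345,RY)
E
```

```text
time_s: 4.97
tool_pos: [0.4851, 0.0728, 0.1138]
tool_rot: [-0.704, 0.059, -0.059, 0.705]
force: [0.2, -0.7, -2.2]
finger_gap: 0.043
t 4.97 p [0.4851 0.0728 0.1138] gap 0.043 F [ 0.2 -0.7 -2.2]
turn deg (tool) [-0.03  0.08  0.01] shift mm now-axes [ 2.6 79.3 15.6] after-turn axes [ 2.6 79.3 15.7]
```

```bash
python3 -m inch '[{"xyz":[0,15,10],"delta_rot":[0,0,0],"hand":1},{"xyz":[0,15,0],"delta_rot":[0,0,0],"hand":1},{"xyz":[0,0,0],"delta_rot":[0,0,0],"hand":1},{"xyz":[0,0,0],"delta_rot":[0,0,0],"hand":1}]'
python3 - <<'E'
from h import *
from cell import snapshot
go(*RK['gold'],.0345,RY)
s=snapshot("wrist");cv2.imwrite("pics/w3.png",s["frame"])
E
```

```text
time_s: 5.3
tool_pos: [0.4859, 0.0804, 0.0831]
tool_rot: [0.705, -0.06, 0.059, -0.704]
force: [-0.7, 0.1, -1.2]
finger_gap: 0.0432
t 5.3 p [0.4859 0.0804 0.0831] gap 0.0432 F [-0.7  0.1 -1.2]
turn deg (tool) [ 0.05  0.05 -0.12] shift mm now-axes [ 3.2 48.6  8.1] after-turn axes [ 3.1 48.6  8. ]
```

View pics/w3.png

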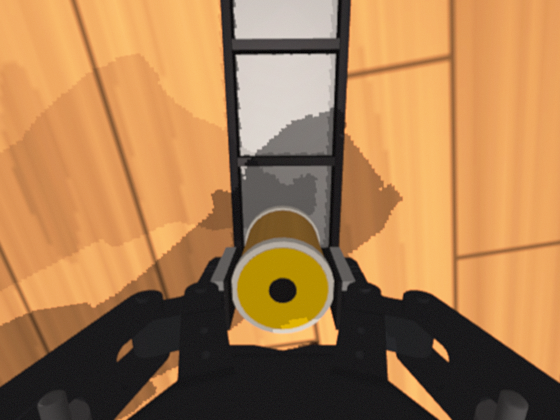

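```bash
python3 -m inch '[{"xyz":[3,0,8],"delta_rot":[0,0,0],"hand":1},{"xyz":[0,14,0],"delta_rot":[0,0,0],"hand":1},{"xyz":[0,14,0],"delta_rot":[0,0,0],"hand":1},{"xyz":[0,10,0],"delta_rot":[0,0,0],"hand":1},{"xyz":[0,0,0],"delta_rot":[0,0,0],"hand":1},{"xyz":[0,0,0],"delta_rot":[0,0,0],"hand":1}]'
python3 - <<'E'
from h import *
from cell import snapshot
go(*RK['gold'],.0345,RY)
s=snapshot("top");cv2.imwrite("pics/t3.png",s["frame"])
E
```

```text
time_s: 5.85
tool_pos: [0.4911, 0.0881, 0.0456]
tool_rot: [0.705, -0.06, 0.059, -0.705]
force: [-1.0, 0.3, -1.0]
finger_gap: 0.0433
t 5.85 p [0.4911 0.0881 0.0456] gap 0.0433 F [-1.   0.3 -1. ]
turn deg (tool) [ 0.01  0.02 -0.03] shift mm now-axes [-0.7 11.1 -0.4] after-turn axes [-0.7 11.1 -0.4]
```

View pics/t3.png

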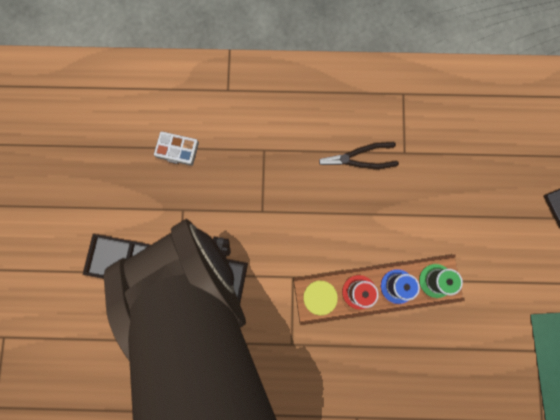

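```bash
python3 -m inch '[{"xyz":[0,5,0],"delta_rot":[0,0,0],"hand":1},{"xyz":[0,4,0],"delta_rot":[0,0,0],"hand":1},{"xyz":[0,2,0],"delta_rot":[0,0,0],"hand":1},{"xyz":[0,0,0],"delta_rot":[0,0,0],"hand":1},{"xyz":[0,0,0],"delta_rot":[0,0,0],"hand":1}]'
python3 - <<'E'
from h import *
from cell import snapshot
print("gold disc",ray(snapshot("top"),(321,298),.013))
go(*RK['gold'],.0345,RY)
E
```

```text
time_s: 6.32
tool_pos: [0.491, 0.088, 0.0345]
tool_rot: [0.705, -0.059, 0.059, -0.705]
force: [0.0, 0.2, -0.3]
finger_gap: 0.0429
gold disc [ 0.46043036 -0.09492192  0.013     ]
t 6.37 p [0.4911 0.0881 0.0345] gap 0.0428 F [ 0.   0.4 -1.3]
turn deg (tool) [ 0.    0.03 -0.  ] shift mm now-axes [-0.7  0.  -0.4] after-turn axes [-0.7  0.  -0.4]
```

Not in contact yet; lower 1.5 mm more and release gently.

```bash
python3 -m inch '[{"xyz":[0,1,0],"delta_rot":[0,0,0],"hand":1},{"xyz":[0,0.5,0],"delta_rot":[0,0,0],"hand":1},{"xyz":[0,0,0],"delta_rot":[0,0,0],"hand":1}]'
python3 -m inch '[{"xyz":[0,0,0],"delta_rot":[0,0,0],"hand":0.4},{"xyz":[0,0,0],"delta_rot":[0,0,0],"hand":0.3},{"xyz":[0,0,0],"delta_rot":[0,0,0],"hand":0.1},{"xyz":[0,0,0],"delta_rot":[0,0,0],"hand":0},{"xyz":[0,0,0],"delta_rot":[0,0,0],"hand":0},{"xyz":[0,0,0],"delta_rot":[0,0,0],"hand":0},{"xyz":[0,-15,0],"delta_rot":[0,0,0],"hand":0},{"xyz":[0,-25,0],"delta_rot":[0,0,0],"hand":0},{"xyz":[0,-25,0],"delta_rot":[0,0,0],"hand":0},{"xyz":[0,-15,0],"delta_rot":[0,0,0],"hand":0},{"xyz":[0,0,0],"delta_rot":[0,0,0],"hand":0}]'
python3 - <<'E'
from h import *
from cell import snapshot
go(*SP['red'],.0375,SY)
s=snapshot("wrist");cv2.imwrite("pics/w4.png",s["frame"]);print(proj(s,[*RK['gold'],.064]))
E
```

```text
time_s: 6.62
tool_pos: [0.4913, 0.0882, 0.0335]
tool_rot: [0.705, -0.059, 0.06, -0.705]
force: [-1.1, 0.2, 4.1]
finger_gap: 0.0428
time_s: 7.53
tool_pos: [0.493, 0.0886, 0.1161]
tool_rot: [-0.704, 0.058, -0.061, 0.705]
force: [0.9, 0.3, 0.9]
finger_gap: 0.0851
t 7.53 p [0.493  0.0886 0.1161] gap 0.0851 F [0.9 0.3 0.9]
turn deg (tool) [ -0.04 -19.44   0.3 ] shift mm now-axes [  20.5   78.3 -254.6] after-turn axes [ -65.    78.6 -246.9]
[[276.95875693 230.96429872]]
```

View pics/w4.png

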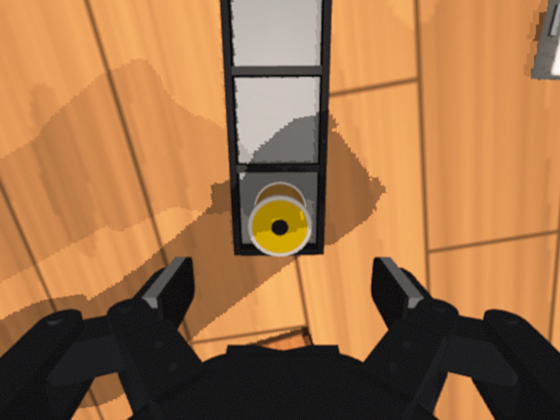

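```bash
python3 -m inch '[{"xyz":[0,0,0],"delta_rot":[0,-6.5,0],"hand":0},{"xyz":[0,0,0],"delta_rot":[0,-6.5,0],"hand":0},{"xyz":[0,0,0],"delta_rot":[0,-6.4,0],"hand":0},{"xyz":[-8,0,-31],"delta_rot":[0,0,0],"hand":0},{"xyz":[-8,0,-31],"delta_rot":[0,0,0],"hand":0},{"xyz":[-8,0,-31],"delta_rot":[0,0,0],"hand":0},{"xyz":[-8,0,-31],"delta_rot":[0,0,0],"hand":0},{"xyz":[-8,0,-31],"delta_rot":[0,0,0],"hand":0},{"xyz":[-8,0,-31],"delta_rot":[0,0,0],"hand":0},{"xyz":[-8,0,-31],"delta_rot":[0,0,0],"hand":0},{"xyz":[-8,0,-29],"delta_rot":[0,0,0],"hand":0},{"xyz":[0,0,0],"delta_rot":[0,0,0],"hand":0}]'
python3 - <<'E'
from h import *
from cell import snapshot
go(*SP['red'],.0375,SY)
E
```

```text
time_s: 8.58
tool_pos: [0.4676, -0.1719, 0.1115]
tool_rot: [0.705, 0.056, -0.058, -0.704]
force: [-0.4, -0.1, 0.3]
finger_gap: 0.0853
t 8.58 p [ 0.4676 -0.1719  0.1115] gap 0.0853 F [-0.4 -0.1  0.3]
turn deg (tool) [ 0.09 -0.48 -0.17] shift mm now-axes [ 4.5 73.9  5.6] after-turn axes [ 4.3 74.   5.5]
```

```bash
python3 -m inch '[{"xyz":[4,20,5.5],"delta_rot":[0,-0.5,0],"hand":0},{"xyz":[0,0,0],"delta_rot":[0,0,0],"hand":0},{"xyz":[0,0,0],"delta_rot":[0,0,0],"hand":0}]'
python3 - <<'E'
from h import *
go(*SP['red'],.0375,SY)
E
```

```text
time_s: 8.83
tool_pos: [0.4715, -0.1583, 0.0916]
tool_rot: [-0.704, -0.062, 0.065, 0.705]
force: [1.6, 0.3, 0.2]
finger_gap: 0.0855
t 8.83 p [ 0.4715 -0.1583  0.0916] gap 0.0855 F [1.6 0.3 0.2]
turn deg (tool) [-0.12  0.52 -0.17] shift mm now-axes [-1.8 54.1 -7.4] after-turn axes [-1.9 54.1 -7.3]
```

```bash
python3 -m inch '[{"xyz":[0,5,-6],"delta_rot":[0,0,0],"hand":0},{"xyz":[0,0,0],"delta_rot":[0,0,0],"hand":0},{"xyz":[0,0,0],"delta_rot":[0,0,0],"hand":0},{"xyz":[0,0,0],"delta_rot":[0,0,0],"hand":0}]'
python3 - <<'E'
from h import *
go(*SP['red'],.0375,SY)
E
```

```text
time_s: 9.17
tool_pos: [0.4739, -0.1651, 0.0883]
tool_rot: [0.704, 0.063, -0.063, -0.704]
force: [0.0, 0.1, 0.1]
finger_gap: 0.0854
t 9.17 p [ 0.4739 -0.1651  0.0883] gap 0.0854 F [0.  0.1 0.1]
turn deg (tool) [0.02 0.46 0.02] shift mm now-axes [-3.1 50.8 -0.1] after-turn axes [-3.1 50.8 -0.1]
```

```bash
python3 -m inch '[{"xyz":[-2,17,0],"delta_rot":[0,0.4,0],"hand":0},{"xyz":[0,17,0],"delta_rot":[0,0,0],"hand":0},{"xyz":[0,17,0],"delta_rot":[0,0,0],"hand":0},{"xyz":[0,0,0],"delta_rot":[0,0,0],"hand":0},{"xyz":[0,0,0],"delta_rot":[0,0,0],"hand":0},{"xyz":[0,0,0],"delta_rot":[0,0,0],"hand":0}]'
python3 - <<'E'
from h import *
from cell import snapshot
go(*SP['red'],.0375,SY)
s=snapshot("wrist");cv2.imwrite("pics/w5.png",s["frame"])
E
```

```text
time_s: 9.67
tool_pos: [0.4724, -0.1654, 0.0379]
tool_rot: [0.705, 0.061, -0.061, -0.704]
force: [0.8, -0.7, -0.5]
finger_gap: 0.085
t 9.67 p [ 0.4724 -0.1654  0.0379] gap 0.085 F [ 0.8 -0.7 -0.5]
turn deg (tool) [0.02 0.08 0.05] shift mm now-axes [-1.5  0.4 -0.2] after-turn axes [-1.5  0.4 -0.2]
```

View pics/w5.png

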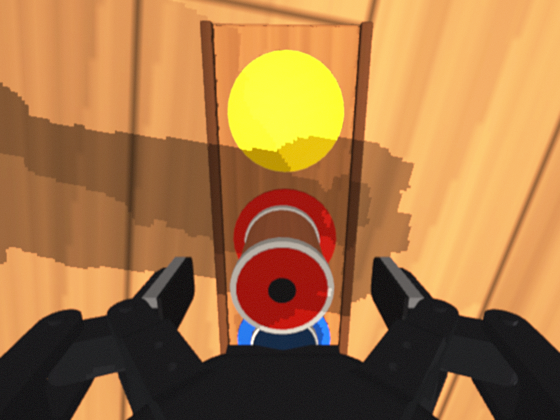

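Red spool (hole at 283,290) is centred between the pads. Close and lift/turn.

```bash
python3 -m inch '[{"xyz":[0,0,0],"delta_rot":[0,0,0],"hand":1},{"xyz":[0,0,0],"delta_rot":[0,0,0],"hand":1},{"xyz":[0,0,0],"delta_rot":[0,0,0],"hand":1},{"xyz":[0,0,0],"delta_rot":[0,0,0],"hand":1},{"xyz":[0,0,0],"delta_rot":[0,0,0],"hand":1},{"xyz":[0,0,0],"delta_rot":[0,0,0],"hand":1},{"xyz":[0,0,0],"delta_rot":[0,0,0],"hand":1},{"xyz":[0,0,0],"delta_rot":[0,0,0],"hand":1}]' 40
python3 -m inch '[{"xyz":[0,-12,0],"delta_rot":[0,0,0],"hand":1},{"xyz":[0,-18,0],"delta_rot":[0,3.9,0],"hand":1},{"xyz":[0,-18,0],"delta_rot":[0,3.9,0],"hand":1},{"xyz":[0,-18,0],"delta_rot":[0,3.9,0],"hand":1},{"xyz":[0,-14,0],"delta_rot":[0,3.9,0],"hand":1},{"xyz":[0,0,0],"delta_rot":[0,3.9,0],"hand":1},{"xyz":[0,0,0],"delta_rot":[0,0,0],"hand":1},{"xyz":[0,0,0],"delta_rot":[0,0,0],"hand":1}]'
python3 - <<'E'
from h import *
go(*RK['red'],.0345,RY)
E
```

```text
time_s: 10.38
tool_pos: [0.4722, -0.1656, 0.0377]
tool_rot: [0.705, 0.061, -0.06, -0.704]
force: [-0.5, 0.3, 5.1]
finger_gap: 0.0431
time_s: 11.05
tool_pos: [0.4716, -0.1654, 0.1175]
tool_rot: [0.705, -0.059, 0.059, -0.705]
force: [-0.3, -1.1, -1.5]
finger_gap: 0.0428
t 11.05 p [ 0.4716 -0.1654  0.1175] gap 0.0428 F [-0.3 -1.1 -1.5]
turn deg (tool) [0.02 0.16 0.01] shift mm now-axes [-23.3  82.9 324.8] after-turn axes [-24.1  83.  324.7]
```

```bash
python3 -m inch '[{"xyz":[-2.2,0,20],"delta_rot":[0,0,0],"hand":1},{"xyz":[-2.2,0,30],"delta_rot":[0,0,0],"hand":1},{"xyz":[-2.2,0,32],"delta_rot":[0,0,0],"hand":1},{"xyz":[-2.2,0,32],"delta_rot":[0,0,0],"hand":1},{"xyz":[-2.2,0,32],"delta_rot":[0,0,0],"hand":1},{"xyz":[-2.2,0,32],"delta_rot":[0,0,0],"hand":1},{"xyz":[-2.2,0,32],"delta_rot":[0,0,0],"hand":1},{"xyz":[-2.2,0,32],"delta_rot":[0,0,0],"hand":1},{"xyz":[-2.2,0,32],"delta_rot":[0,0,0],"hand":1},{"xyz":[-2.2,0,30],"delta_rot":[0,0,0],"hand":1},{"xyz":[-2.2,0,20],"delta_rot":[0,0,0],"hand":1},{"xyz":[0,0,0],"delta_rot":[0,0,0],"hand":1}]'
python3 -m inch '[{"xyz":[0,0,0],"delta_rot":[0,0,0],"hand":1},{"xyz":[0,0,0],"delta_rot":[0,0,0],"hand":1},{"xyz":[0,0,0],"delta_rot":[0,0,0],"hand":1},{"xyz":[0,0,0],"delta_rot":[0,0,0],"hand":1}]'
python3 - <<'E'
from h import *
go(*RK['red'],.0345,RY)
E
```

```text
time_s: 12.05
tool_pos: [0.5013, 0.1639, 0.1169]
tool_rot: [-0.704, 0.057, -0.056, 0.706]
force: [0.2, 1.0, -1.3]
finger_gap: 0.0431
time_s: 12.38
tool_pos: [0.5022, 0.1565, 0.1168]
tool_rot: [0.705, -0.06, 0.06, -0.704]
force: [0.5, -0.3, -1.0]
finger_gap: 0.0432
t 12.38 p [0.5022 0.1565 0.1168] gap 0.0432 F [ 0.5 -0.3 -1. ]
turn deg (tool) [ 0.05 -0.05 -0.02] shift mm now-axes [-0.2 82.3  2.3] after-turn axes [-0.2 82.3  2.3]
```

```bash
python3 -m inch '[{"xyz":[0,10,2],"delta_rot":[0,0,0],"hand":1},{"xyz":[0,18,0],"delta_rot":[0,0,0],"hand":1},{"xyz":[0,18,0],"delta_rot":[0,0,0],"hand":1},{"xyz":[0,15,0],"delta_rot":[0,0,0],"hand":1},{"xyz":[0,10,0],"delta_rot":[0,0,0],"hand":1},{"xyz":[0,5,0],"delta_rot":[0,0,0],"hand":1},{"xyz":[0,3,0],"delta_rot":[0,0,0],"hand":1},{"xyz":[0,1.5,0],"delta_rot":[0,0,0],"hand":1},{"xyz":[0,1.5,0],"delta_rot":[0,0,0],"hand":1},{"xyz":[0,0,0],"delta_rot":[0,0,0],"hand":1},{"xyz":[0,0,0],"delta_rot":[0,0,0],"hand":1}]'
python3 - <<'E'
from h import *
go(*RK['red'],.0335,RY)
E
```

```text
time_s: 13.3
tool_pos: [0.5029, 0.1602, 0.0355]
tool_rot: [-0.704, 0.059, -0.06, 0.705]
force: [0.4, -0.8, -1.8]
finger_gap: 0.0428
t 13.3 p [0.5029 0.1602 0.0355] gap 0.0428 F [ 0.4 -0.8 -1.8]
turn deg (tool) [-0.02  0.03  0.05] shift mm now-axes [-0.4  2.  -1.5] after-turn axes [-0.3  2.  -1.5]
```

```bash
python3 -m inch '[{"xyz":[0,1,-1],"delta_rot":[0,0,0],"hand":1},{"xyz":[0,1,0],"delta_rot":[0,0,0],"hand":1},{"xyz":[0,0.5,0],"delta_rot":[0,0,0],"hand":1},{"xyz":[0,0,0],"delta_rot":[0,0,0],"hand":1},{"xyz":[0,0,0],"delta_rot":[0,0,0],"hand":1}]'
python3 -m inch '[{"xyz":[0,0,0],"delta_rot":[0,0,0],"hand":0.4},{"xyz":[0,0,0],"delta_rot":[0,0,0],"hand":0.3},{"xyz":[0,0,0],"delta_rot":[0,0,0],"hand":0.1},{"xyz":[0,0,0],"delta_rot":[0,0,0],"hand":0},{"xyz":[0,0,0],"delta_rot":[0,0,0],"hand":0},{"xyz":[0,0,0],"delta_rot":[0,0,0],"hand":0},{"xyz":[0,-15,0],"delta_rot":[0,0,0],"hand":0},{"xyz":[0,-25,0],"delta_rot":[0,0,0],"hand":0},{"xyz":[0,-25,0],"delta_rot":[0,0,0],"hand":0},{"xyz":[0,-15,0],"delta_rot":[0,0,0],"hand":0},{"xyz":[0,0,0],"delta_rot":[0,0,0],"hand":0}]'
python3 - <<'E'
from h import *
from cell import snapshot
s=snapshot("wrist");cv2.imwrite("pics/w6.png",s["frame"]);print(proj(s,[*RK['red'],.064]))
go(*SP['blue'],.0375,SY)
E
```

```text
time_s: 13.72
tool_pos: [0.5024, 0.1589, 0.0327]
tool_rot: [0.705, -0.059, 0.059, -0.705]
force: [-0.4, -1.3, 2.2]
finger_gap: 0.0428
time_s: 14.63
tool_pos: [0.5042, 0.1599, 0.1157]
tool_rot: [-0.704, 0.058, -0.061, 0.705]
force: [-0.0, -0.0, 0.6]
finger_gap: 0.0855
[[278.12860483 231.45444312]]
t 14.68 p [0.5035 0.1594 0.114 ] gap 0.0855 F [-0.2 -0.4 -0.3]
turn deg (tool) [ -0.04 -19.45   0.19] shift mm now-axes [  47.5   76.2 -393.4] after-turn axes [ -85.9   76.5 -386.8]
```

View pics/w6.png

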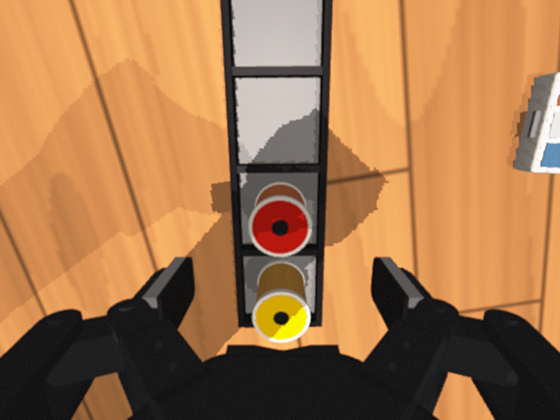

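```bash
python3 -m inch '[{"xyz":[0,0,0],"delta_rot":[0,-6.5,0],"hand":0},{"xyz":[0,0,0],"delta_rot":[0,-6.5,0],"hand":0},{"xyz":[0,0,0],"delta_rot":[0,-6.4,0],"hand":0},{"xyz":[-8,0,-32],"delta_rot":[0,0,0],"hand":0},{"xyz":[-8,0,-32],"delta_rot":[0,0,0],"hand":0},{"xyz":[-8,0,-32],"delta_rot":[0,0,0],"hand":0},{"xyz":[-8,0,-32],"delta_rot":[0,0,0],"hand":0},{"xyz":[-8,0,-32],"delta_rot":[0,0,0],"hand":0},{"xyz":[-8,0,-32],"delta_rot":[0,0,0],"hand":0},{"xyz":[-8,0,-32],"delta_rot":[0,0,0],"hand":0},{"xyz":[-8,0,-32],"delta_rot":[0,0,0],"hand":0},{"xyz":[-8,0,-32],"delta_rot":[0,0,0],"hand":0}]'
python3 -m inch '[{"xyz":[-8,0,-32],"delta_rot":[0,0,0],"hand":0},{"xyz":[-6,0,-32],"delta_rot":[0,0,0],"hand":0},{"xyz":[0,0,-25],"delta_rot":[0,0,0],"hand":0},{"xyz":[0,0,-10],"delta_rot":[0,0,0],"hand":0},{"xyz":[0,0,0],"delta_rot":[0,0,0],"hand":0},{"xyz":[0,0,0],"delta_rot":[0,0,0],"hand":0},{"xyz":[0,0,0],"delta_rot":[0,0,0],"hand":0},{"xyz":[0,0,0],"delta_rot":[0,0,0],"hand":0}]'
python3 - <<'E'
from h import *
go(*SP['blue'],.0375,SY)
E
```

```text
time_s: 15.68
tool_pos: [0.4791, -0.1385, 0.1114]
tool_rot: [-0.704, -0.06, 0.061, 0.705]
force: [-0.1, -0.4, 0.1]
finger_gap: 0.0855
time_s: 16.35
tool_pos: [0.4833, -0.2348, 0.1124]
tool_rot: [-0.704, -0.061, 0.061, 0.705]
force: [-0.7, 0.2, 0.1]
finger_gap: 0.0852
t 16.35 p [ 0.4833 -0.2348  0.1124] gap 0.0852 F [-0.7  0.2  0.1]
turn deg (tool) [-0.05  0.14 -0.01] shift mm now-axes [ 1.  74.9 -1.9] after-turn axes [ 1.  74.9 -1.8]
```

```bash
python3 -m inch '[{"xyz":[2,15,-2],"delta_rot":[0,0,0],"hand":0},{"xyz":[0,20,0],"delta_rot":[0,0,0],"hand":0},{"xyz":[0,20,0],"delta_rot":[0,0,0],"hand":0},{"xyz":[0,15,0],"delta_rot":[0,0,0],"hand":0},{"xyz":[0,5,0],"delta_rot":[0,0,0],"hand":0},{"xyz":[0,0,0],"delta_rot":[0,0,0],"hand":0},{"xyz":[0,0,0],"delta_rot":[0,0,0],"hand":0},{"xyz":[0,0,0],"delta_rot":[0,0,0],"hand":0}]'
python3 - <<'E'
from h import *
from cell import snapshot
go(*SP['blue'],.0375,SY)
s=snapshot("wrist");cv2.imwrite("pics/w7.png",s["frame"])
E
```

```text
time_s: 17.02
tool_pos: [0.4864, -0.2383, 0.0386]
tool_rot: [0.705, 0.061, -0.06, -0.704]
force: [-0.3, 0.0, 0.6]
finger_gap: 0.0854
t 17.02 p [ 0.4864 -0.2383  0.0386] gap 0.0854 F [-0.3  0.   0.6]
turn deg (tool) [0.05 0.01 0.08] shift mm now-axes [-1.4  1.1  2.2] after-turn axes [-1.4  1.1  2.2]
```

View pics/w7.png

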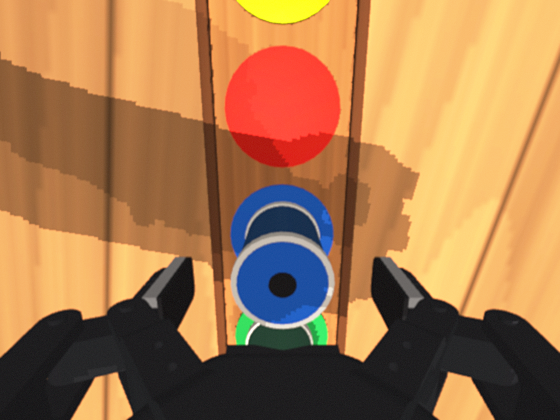

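```bash
python3 -m inch '[{"xyz":[0,1,2],"delta_rot":[0,0,0],"hand":0},{"xyz":[0,0,0],"delta_rot":[0,0,0],"hand":0},{"xyz":[0,0,0],"delta_rot":[0,0,0],"hand":1},{"xyz":[0,0,0],"delta_rot":[0,0,0],"hand":1},{"xyz":[0,0,0],"delta_rot":[0,0,0],"hand":1},{"xyz":[0,0,0],"delta_rot":[0,0,0],"hand":1},{"xyz":[0,0,0],"delta_rot":[0,0,0],"hand":1},{"xyz":[0,0,0],"delta_rot":[0,0,0],"hand":1},{"xyz":[0,0,0],"delta_rot":[0,0,0],"hand":1},{"xyz":[0,0,0],"delta_rot":[0,0,0],"hand":1}]' 40
python3 -m inch '[{"xyz":[0,-12,0],"delta_rot":[0,0,0],"hand":1},{"xyz":[0,-18,0],"delta_rot":[0,3.9,0],"hand":1},{"xyz":[0,-18,0],"delta_rot":[0,3.9,0],"hand":1},{"xyz":[0,-18,0],"delta_rot":[0,3.9,0],"hand":1},{"xyz":[0,-14,0],"delta_rot":[0,3.9,0],"hand":1},{"xyz":[0,0,0],"delta_rot":[0,3.9,0],"hand":1},{"xyz":[0,0,0],"delta_rot":[0,0,0],"hand":1},{"xyz":[0,0,0],"delta_rot":[0,0,0],"hand":1}]'
python3 - <<'E'
from h import *
go(*RK['blue'],.0335,RY)
E
```

```text
time_s: 17.9
tool_pos: [0.4853, -0.2367, 0.0368]
tool_rot: [0.705, 0.06, -0.06, -0.704]
force: [-1.9, 0.7, 4.9]
finger_gap: 0.0431
time_s: 18.57
tool_pos: [0.485, -0.2365, 0.1168]
tool_rot: [0.705, -0.059, 0.059, -0.705]
force: [-0.4, 0.3, -0.5]
finger_gap: 0.043
t 18.57 p [ 0.485  -0.2365  0.1168] gap 0.043 F [-0.4  0.3 -0.5]
turn deg (tool) [0.01 0.05 0.  ] shift mm now-axes [-48.9  83.2 464.6] after-turn axes [-49.3  83.3 464.5]
```

```bash
python3 -m inch '[{"xyz":[-3.3,0,20],"delta_rot":[0,0,0],"hand":1},{"xyz":[-3.3,0,30],"delta_rot":[0,0,0],"hand":1},{"xyz":[-3.3,0,32],"delta_rot":[0,0,0],"hand":1},{"xyz":[-3.3,0,32],"delta_rot":[0,0,0],"hand":1},{"xyz":[-3.3,0,32],"delta_rot":[0,0,0],"hand":1},{"xyz":[-3.3,0,32],"delta_rot":[0,0,0],"hand":1},{"xyz":[-3.3,0,32],"delta_rot":[0,0,0],"hand":1},{"xyz":[-3.3,0,32],"delta_rot":[0,0,0],"hand":1},{"xyz":[-3.3,0,32],"delta_rot":[0,0,0],"hand":1},{"xyz":[-3.3,0,32],"delta_rot":[0,0,0],"hand":1},{"xyz":[-3.3,0,32],"delta_rot":[0,0,0],"hand":1},{"xyz":[-3.3,0,32],"delta_rot":[0,0,0],"hand":1}]'
python3 -m inch '[{"xyz":[-3.3,0,32],"delta_rot":[0,0,0],"hand":1},{"xyz":[-3.3,0,32],"delta_rot":[0,0,0],"hand":1},{"xyz":[-3.3,0,20],"delta_rot":[0,0,0],"hand":1},{"xyz":[0,0,10],"delta_rot":[0,0,0],"hand":1},{"xyz":[0,0,0],"delta_rot":[0,0,0],"hand":1},{"xyz":[0,0,0],"delta_rot":[0,0,0],"hand":1},{"xyz":[0,0,0],"delta_rot":[0,0,0],"hand":1},{"xyz":[0,0,0],"delta_rot":[0,0,0],"hand":1}]'
python3 - <<'E'
from h import *
go(*RK['blue'],.0335,RY)
E
```

```text
time_s: 19.57
tool_pos: [0.5081, 0.1361, 0.116]
tool_rot: [0.705, -0.06, 0.059, -0.704]
force: [0.7, -0.6, -0.8]
finger_gap: 0.0426
time_s: 20.23
tool_pos: [0.5151, 0.2268, 0.1163]
tool_rot: [0.705, -0.061, 0.061, -0.704]
force: [-0.2, 0.4, -1.5]
finger_gap: 0.0429
t 20.23 p [0.5151 0.2268 0.1163] gap 0.0429 F [-0.2  0.4 -1.5]
turn deg (tool) [ 0.08 -0.19 -0.01] shift mm now-axes [-1.2 82.8  2.8] after-turn axes [-1.2 82.8  2.7]
```

```bash
python3 -m inch '[{"xyz":[-1,10,2.5],"delta_rot":[0,0,0],"hand":1},{"xyz":[0,18,0],"delta_rot":[0,0,0],"hand":1},{"xyz":[0,18,0],"delta_rot":[0,0,0],"hand":1},{"xyz":[0,15,0],"delta_rot":[0,0,0],"hand":1},{"xyz":[0,10,0],"delta_rot":[0,0,0],"hand":1},{"xyz":[0,5,0],"delta_rot":[0,0,0],"hand":1},{"xyz":[0,3,0],"delta_rot":[0,0,0],"hand":1},{"xyz":[0,1.5,0],"delta_rot":[0,0,0],"hand":1},{"xyz":[0,1.5,0],"delta_rot":[0,0,0],"hand":1},{"xyz":[0,0,0],"delta_rot":[0,0,0],"hand":1},{"xyz":[0,0,0],"delta_rot":[0,0,0],"hand":1}]'
python3 - <<'E'
from h import *
go(*RK['blue'],.0325,RY)
E
```

```text
time_s: 21.15
tool_pos: [0.5147, 0.2319, 0.0351]
tool_rot: [-0.704, 0.06, -0.06, 0.705]
force: [0.7, -0.3, -0.9]
finger_gap: 0.0428
t 21.15 p [0.5147 0.2319 0.0351] gap 0.0428 F [ 0.7 -0.3 -0.9]
turn deg (tool) [-0.03 -0.07  0.05] shift mm now-axes [ 0.1  2.6 -2.2] after-turn axes [ 0.1  2.6 -2.2]
```

```bash
python3 -m inch '[{"xyz":[0,1,-2],"delta_rot":[0,0,0],"hand":1},{"xyz":[0,1,0],"delta_rot":[0,0,0],"hand":1},{"xyz":[0,1,0],"delta_rot":[0,0,0],"hand":1},{"xyz":[0,0,0],"delta_rot":[0,0,0],"hand":1},{"xyz":[0,0,0],"delta_rot":[0,0,0],"hand":1}]'
python3 -m inch '[{"xyz":[0,0,0],"delta_rot":[0,0,0],"hand":0.4},{"xyz":[0,0,0],"delta_rot":[0,0,0],"hand":0.3},{"xyz":[0,0,0],"delta_rot":[0,0,0],"hand":0.1},{"xyz":[0,0,0],"delta_rot":[0,0,0],"hand":0},{"xyz":[0,0,0],"delta_rot":[0,0,0],"hand":0},{"xyz":[0,0,0],"delta_rot":[0,0,0],"hand":0},{"xyz":[0,-15,0],"delta_rot":[0,0,0],"hand":0},{"xyz":[0,-25,0],"delta_rot":[0,0,0],"hand":0},{"xyz":[0,-25,0],"delta_rot":[0,0,0],"hand":0},{"xyz":[0,-15,0],"delta_rot":[0,0,0],"hand":0},{"xyz":[0,0,0],"delta_rot":[0,0,0],"hand":0}]'
python3 - <<'E'
from h import *
from cell import snapshot
s=snapshot("wrist");cv2.imwrite("pics/w8.png",s["frame"])
go(*SP['green'],.0375,SY)
E
```

```text
time_s: 21.57
tool_pos: [0.5141, 0.2295, 0.0319]
tool_rot: [0.705, -0.06, 0.06, -0.704]
force: [-0.9, -1.8, 4.7]
finger_gap: 0.0432
time_s: 22.48
tool_pos: [0.5157, 0.231, 0.1149]
tool_rot: [-0.704, 0.058, -0.062, 0.706]
force: [0.0, -0.4, 0.3]
finger_gap: 0.0855
t 22.53 p [0.515  0.2302 0.1131] gap 0.0853 F [-0.2  0.8  0.2]
turn deg (tool) [ -0.07 -19.54   0.18] shift mm now-axes [  72.1   74.9 -536.2] after-turn axes [-111.2   75.6 -529.3]
```

View pics/w8.png

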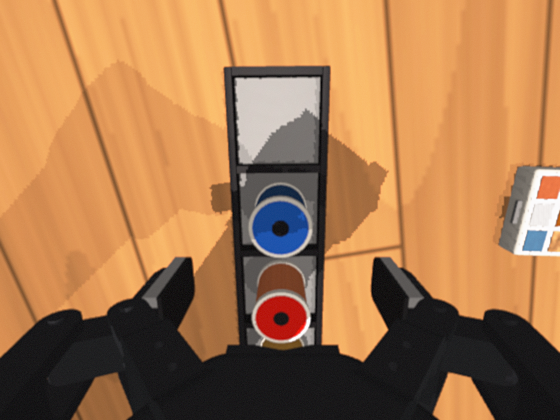

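```bash
python3 -m inch '[{"xyz":[0,0,0],"delta_rot":[0,-6.5,0],"hand":0},{"xyz":[0,0,0],"delta_rot":[0,-6.5,0],"hand":0},{"xyz":[0,0,0],"delta_rot":[0,-6.5,0],"hand":0},{"xyz":[-7,0,-32],"delta_rot":[0,0,0],"hand":0},{"xyz":[-7,0,-32],"delta_rot":[0,0,0],"hand":0},{"xyz":[-7,0,-32],"delta_rot":[0,0,0],"hand":0},{"xyz":[-7,0,-32],"delta_rot":[0,0,0],"hand":0},{"xyz":[-7,0,-32],"delta_rot":[0,0,0],"hand":0},{"xyz":[-7,0,-32],"delta_rot":[0,0,0],"hand":0},{"xyz":[-7,0,-32],"delta_rot":[0,0,0],"hand":0},{"xyz":[-7,0,-32],"delta_rot":[0,0,0],"hand":0},{"xyz":[-7,0,-32],"delta_rot":[0,0,0],"hand":0}]'
python3 -m inch '[{"xyz":[-7,0,-32],"delta_rot":[0,0,0],"hand":0},{"xyz":[-7,0,-32],"delta_rot":[0,0,0],"hand":0},{"xyz":[-7,0,-32],"delta_rot":[0,0,0],"hand":0},{"xyz":[-7,0,-32],"delta_rot":[0,0,0],"hand":0},{"xyz":[-7,0,-32],"delta_rot":[0,0,0],"hand":0},{"xyz":[-7,0,-32],"delta_rot":[0,0,0],"hand":0},{"xyz":[-6,0,-30],"delta_rot":[0,0,0],"hand":0},{"xyz":[0,0,-19],"delta_rot":[0,0,0],"hand":0},{"xyz":[0,0,0],"delta_rot":[0,0,0],"hand":0},{"xyz":[0,0,0],"delta_rot":[0,0,0],"hand":0},{"xyz":[0,0,0],"delta_rot":[0,0,0],"hand":0},{"xyz":[0,0,0],"delta_rot":[0,0,0],"hand":0}]'
python3 - <<'E'
from h import *
go(*SP['green'],.0375,SY)
E
```

```text
time_s: 23.53
tool_pos: [0.4997, -0.0664, 0.1104]
tool_rot: [-0.704, -0.06, 0.061, 0.705]
force: [0.7, -0.3, 0.2]
finger_gap: 0.0854
time_s: 24.53
tool_pos: [0.4943, -0.3087, 0.111]
tool_rot: [-0.704, -0.061, 0.061, 0.705]
force: [0.5, -0.2, -0.1]
finger_gap: 0.0851
t 24.53 p [ 0.4943 -0.3087  0.111 ] gap 0.0851 F [ 0.5 -0.2 -0.1]
turn deg (tool) [-0.07  0.08 -0.03] shift mm now-axes [ 0.9 73.5 -1.8] after-turn axes [ 0.9 73.5 -1.8]
```

```bash
python3 -m inch '[{"xyz":[2,15,0],"delta_rot":[0,0,0],"hand":0},{"xyz":[0,20,0],"delta_rot":[0,0,0],"hand":0},{"xyz":[0,20,0],"delta_rot":[0,0,0],"hand":0},{"xyz":[0,14,0],"delta_rot":[0,0,0],"hand":0},{"xyz":[0,5,0],"delta_rot":[0,0,0],"hand":0},{"xyz":[0,0,0],"delta_rot":[0,0,0],"hand":0},{"xyz":[0,0,0],"delta_rot":[0,0,0],"hand":0},{"xyz":[0,0,0],"delta_rot":[0,0,0],"hand":0}]'
python3 - <<'E'
from h import *
from cell import snapshot
go(*SP['green'],.0375,SY)
s=snapshot("wrist");cv2.imwrite("pics/w9.png",s["frame"])
E
```

```text
time_s: 25.2
tool_pos: [0.4971, -0.3099, 0.0386]
tool_rot: [0.705, 0.061, -0.06, -0.704]
force: [-0.8, -0.8, 0.4]
finger_gap: 0.0853
t 25.2 p [ 0.4971 -0.3099  0.0386] gap 0.0853 F [-0.8 -0.8  0.4]
turn deg (tool) [0.05 0.01 0.07] shift mm now-axes [-1.6  1.1 -0.1] after-turn axes [-1.6  1.1 -0.1]
```

View pics/w9.png

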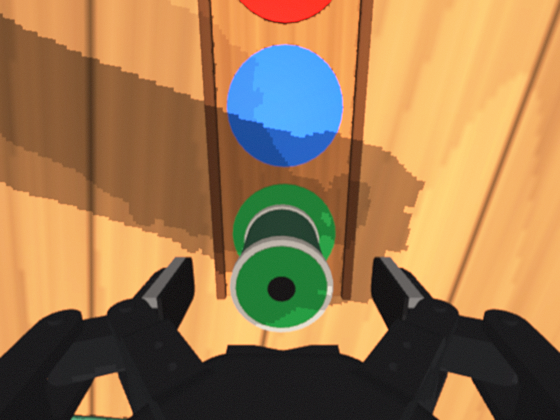

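Green spool (hole at 282,289) is centred. Close, lift, turn.

```bash
python3 -m inch '[{"xyz":[0,1,0],"delta_rot":[0,0,0],"hand":0},{"xyz":[0,0,0],"delta_rot":[0,0,0],"hand":1},{"xyz":[0,0,0],"delta_rot":[0,0,0],"hand":1},{"xyz":[0,0,0],"delta_rot":[0,0,0],"hand":1},{"xyz":[0,0,0],"delta_rot":[0,0,0],"hand":1},{"xyz":[0,0,0],"delta_rot":[0,0,0],"hand":1},{"xyz":[0,0,0],"delta_rot":[0,0,0],"hand":1},{"xyz":[0,0,0],"delta_rot":[0,0,0],"hand":1},{"xyz":[0,0,0],"delta_rot":[0,0,0],"hand":1}]' 40
python3 -m inch '[{"xyz":[0,-12,0],"delta_rot":[0,0,0],"hand":1},{"xyz":[0,-18,0],"delta_rot":[0,3.9,0],"hand":1},{"xyz":[0,-18,0],"delta_rot":[0,3.9,0],"hand":1},{"xyz":[0,-18,0],"delta_rot":[0,3.9,0],"hand":1},{"xyz":[0,-14,0],"delta_rot":[0,3.9,0],"hand":1},{"xyz":[0,0,0],"delta_rot":[0,3.9,0],"hand":1},{"xyz":[0,0,0],"delta_rot":[0,0,0],"hand":1},{"xyz":[0,0,0],"delta_rot":[0,0,0],"hand":1}]'
python3 - <<'E'
from h import *
go(*RK['green'],.0325,RY)
E
```

```text
time_s: 26.0
tool_pos: [0.4965, -0.3102, 0.0369]
tool_rot: [0.705, 0.06, -0.06, -0.704]
force: [0.3, 0.7, 5.4]
finger_gap: 0.0432
time_s: 26.67
tool_pos: [0.496, -0.3099, 0.1167]
tool_rot: [0.705, -0.059, 0.059, -0.705]
force: [0.9, -0.2, -0.8]
finger_gap: 0.0429
t 26.67 p [ 0.496  -0.3099  0.1167] gap 0.0429 F [ 0.9 -0.2 -0.8]
turn deg (tool) [ 0.01  0.06 -0.02] shift mm now-axes [-71.9  84.2 607.2] after-turn axes [-72.5  84.2 607.1]
```

```bash
python3 -m inch '[{"xyz":[-3.6,0,20],"delta_rot":[0,0,0],"hand":1},{"xyz":[-3.6,0,30],"delta_rot":[0,0,0],"hand":1},{"xyz":[-3.6,0,32],"delta_rot":[0,0,0],"hand":1},{"xyz":[-3.6,0,32],"delta_rot":[0,0,0],"hand":1},{"xyz":[-3.6,0,32],"delta_rot":[0,0,0],"hand":1},{"xyz":[-3.6,0,32],"delta_rot":[0,0,0],"hand":1},{"xyz":[-3.6,0,32],"delta_rot":[0,0,0],"hand":1},{"xyz":[-3.6,0,32],"delta_rot":[0,0,0],"hand":1},{"xyz":[-3.6,0,32],"delta_rot":[0,0,0],"hand":1},{"xyz":[-3.6,0,32],"delta_rot":[0,0,0],"hand":1},{"xyz":[-3.6,0,32],"delta_rot":[0,0,0],"hand":1},{"xyz":[-3.6,0,32],"delta_rot":[0,0,0],"hand":1}]'
python3 -m inch '[{"xyz":[-3.6,0,32],"delta_rot":[0,0,0],"hand":1},{"xyz":[-3.6,0,32],"delta_rot":[0,0,0],"hand":1},{"xyz":[-3.6,0,32],"delta_rot":[0,0,0],"hand":1},{"xyz":[-3.6,0,32],"delta_rot":[0,0,0],"hand":1},{"xyz":[-3.6,0,32],"delta_rot":[0,0,0],"hand":1},{"xyz":[-3.6,0,32],"delta_rot":[0,0,0],"hand":1},{"xyz":[-3.6,0,30],"delta_rot":[0,0,0],"hand":1},{"xyz":[-3.6,0,15],"delta_rot":[0,0,0],"hand":1},{"xyz":[0,0,0],"delta_rot":[0,0,0],"hand":1},{"xyz":[0,0,0],"delta_rot":[0,0,0],"hand":1},{"xyz":[0,0,0],"delta_rot":[0,0,0],"hand":1},{"xyz":[0,0,0],"delta_rot":[0,0,0],"hand":1}]'
python3 - <<'E'
from h import *
go(*RK['green'],.0325,RY)
E
```

```text
time_s: 27.67
tool_pos: [0.5155, 0.0633, 0.116]
tool_rot: [0.705, -0.06, 0.059, -0.705]
force: [0.5, -0.4, -1.3]
finger_gap: 0.043
time_s: 28.67
tool_pos: [0.5282, 0.2985, 0.116]
tool_rot: [0.705, -0.061, 0.06, -0.704]
force: [0.4, 0.8, -2.0]
finger_gap: 0.0428
t 28.67 p [0.5282 0.2985 0.116 ] gap 0.0428 F [ 0.4  0.8 -2. ]
turn deg (tool) [ 0.09 -0.13 -0.02] shift mm now-axes [-2.  83.5  2. ] after-turn axes [-2.  83.5  1.9]
```

```bash
python3 -m inch '[{"xyz":[-2,10,1],"delta_rot":[0,0,0],"hand":1},{"xyz":[0,18,0],"delta_rot":[0,0,0],"hand":1},{"xyz":[0,18,0],"delta_rot":[0,0,0],"hand":1},{"xyz":[0,15,0],"delta_rot":[0,0,0],"hand":1},{"xyz":[0,10,0],"delta_rot":[0,0,0],"hand":1},{"xyz":[0,5,0],"delta_rot":[0,0,0],"hand":1},{"xyz":[0,3,0],"delta_rot":[0,0,0],"hand":1},{"xyz":[0,1.5,0],"delta_rot":[0,0,0],"hand":1},{"xyz":[0,1,0],"delta_rot":[0,0,0],"hand":1},{"xyz":[0,0,0],"delta_rot":[0,0,0],"hand":1},{"xyz":[0,0,0],"delta_rot":[0,0,0],"hand":1}]'
python3 - <<'E'
from h import *
go(*RK['green'],.0325,RY)
E
```

```text
time_s: 29.58
tool_pos: [0.5265, 0.3019, 0.0357]
tool_rot: [-0.704, 0.06, -0.06, 0.705]
force: [0.7, 0.6, -0.4]
finger_gap: 0.043
t 29.58 p [0.5265 0.3019 0.0357] gap 0.043 F [ 0.7  0.6 -0.4]
turn deg (tool) [-0.04 -0.07  0.05] shift mm now-axes [ 0.2  3.1 -1.2] after-turn axes [ 0.2  3.2 -1.2]
```

```bash
python3 -m inch '[{"xyz":[0,1,-1],"delta_rot":[0,0,0],"hand":1},{"xyz":[0,1,0],"delta_rot":[0,0,0],"hand":1},{"xyz":[0,1.5,0],"delta_rot":[0,0,0],"hand":1},{"xyz":[0,0,0],"delta_rot":[0,0,0],"hand":1},{"xyz":[0,0,0],"delta_rot":[0,0,0],"hand":1}]'
python3 -m inch '[{"xyz":[0,0,0],"delta_rot":[0,0,0],"hand":0.4},{"xyz":[0,0,0],"delta_rot":[0,0,0],"hand":0.3},{"xyz":[0,0,0],"delta_rot":[0,0,0],"hand":0.1},{"xyz":[0,0,0],"delta_rot":[0,0,0],"hand":0},{"xyz":[0,0,0],"delta_rot":[0,0,0],"hand":0},{"xyz":[0,0,0],"delta_rot":[0,0,0],"hand":0},{"xyz":[0,-15,0],"delta_rot":[0,0,0],"hand":0},{"xyz":[0,-25,0],"delta_rot":[0,0,0],"hand":0},{"xyz":[0,-25,0],"delta_rot":[0,0,0],"hand":0},{"xyz":[0,-25,0],"delta_rot":[0,0,0],"hand":0},{"xyz":[0,-15,0],"delta_rot":[0,0,0],"hand":0},{"xyz":[0,0,0],"delta_rot":[0,0,0],"hand":0}]'
python3 -m inch '[{"xyz":[0,0,-25],"delta_rot":[0,0,0],"hand":0},{"xyz":[0,0,-30],"delta_rot":[0,0,0],"hand":0},{"xyz":[0,0,-30],"delta_rot":[0,0,0],"hand":0},{"xyz":[0,0,-30],"delta_rot":[0,0,0],"hand":0},{"xyz":[0,0,-30],"delta_rot":[0,0,0],"hand":0},{"xyz":[0,0,-30],"delta_rot":[0,0,0],"hand":0},{"xyz":[0,0,-30],"delta_rot":[0,0,0],"hand":0},{"xyz":[0,0,-30],"delta_rot":[0,0,0],"hand":0},{"xyz":[0,0,-30],"delta_rot":[0,0,0],"hand":0},{"xyz":[0,0,-30],"delta_rot":[0,0,0],"hand":0},{"xyz":[0,0,-30],"delta_rot":[0,0,0],"hand":0},{"xyz":[0,0,-30],"delta_rot":[0,0,0],"hand":0}]'
python3 -m inch '[{"xyz":[0,0,-30],"delta_rot":[0,0,0],"hand":0},{"xyz":[0,0,-30],"delta_rot":[0,0,0],"hand":0},{"xyz":[0,0,-20],"delta_rot":[0,0,0],"hand":0},{"xyz":[0,0,0],"delta_rot":[0,0,0],"hand":0},{"xyz":[0,0,0],"delta_rot":[0,0,0],"hand":0},{"xyz":[0,0,0],"delta_rot":[0,0,0],"hand":0}]'
python3 - <<'E'
from h import *
from cell import snapshot
s=snapshot("top");c=snapshot("scene")
cv2.imwrite("pics/t9.png",s["frame"])
cv2.imwrite("pics/z9.png",np.vstack([cv2.resize(s["frame"][220:310,75:265],(760,360)),cv2.resize(c["frame"][120:220,280:450],(408,240))if 0 else cv2.resize(c["frame"][135:205,280:470],(760,240))]))
E
```

```text
time_s: 30.0
tool_pos: [0.5262, 0.3007, 0.0319]
tool_rot: [0.705, -0.06, 0.06, -0.705]
force: [0.0, -0.8, 3.6]
finger_gap: 0.0431
time_s: 31.0
tool_pos: [0.5276, 0.302, 0.1403]
tool_rot: [-0.703, 0.058, -0.062, 0.706]
force: [0.9, 0.3, 0.2]
finger_gap: 0.0856
time_s: 32.0
tool_pos: [0.4651, -0.0506, 0.136]
tool_rot: [0.705, -0.06, 0.06, -0.705]
force: [-0.2, -0.8, 0.1]
finger_gap: 0.0853
time_s: 32.5
tool_pos: [0.4523, -0.1274, 0.1362]
tool_rot: [-0.704, 0.06, -0.06, 0.705]
force: [0.5, 0.1, 0.3]
finger_gap: 0.0857
```

View pics/t9.png

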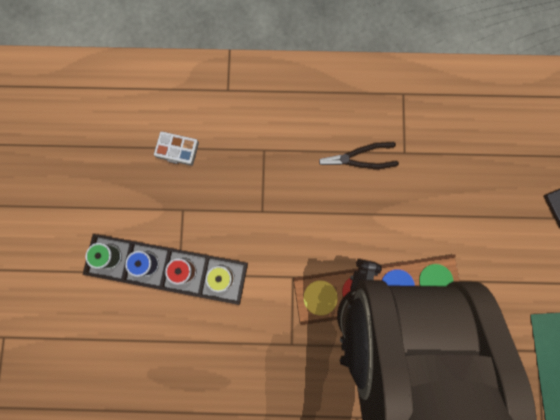

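View pics/z9.png

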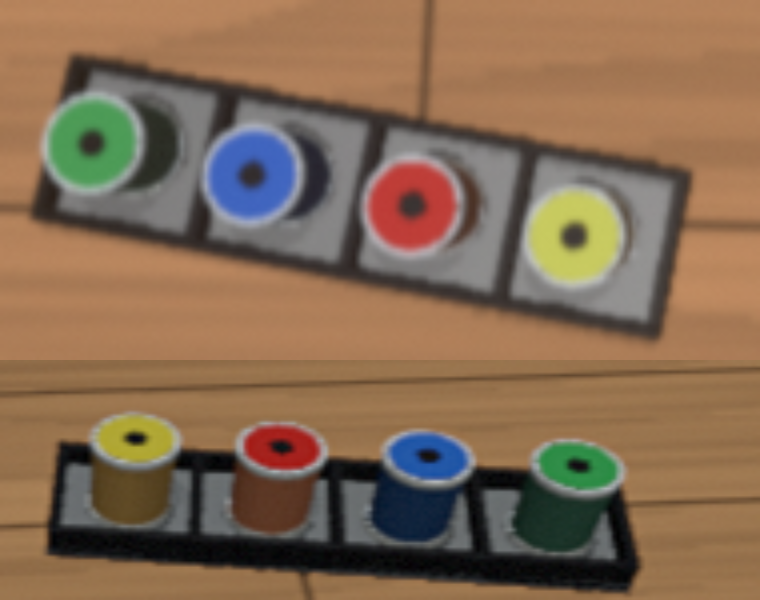

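All four stand in their bays. A numeric check before handing in:

Run:
```python
from h import *
from cell import snapshot,manip
s=snapshot("top")
c,sn=np.cos(RY),np.sin(RY)
for k,v in dict(green=(92,143),blue=(251,175),red=(412,205),gold=(573,236)).items():
    p=ray(s,np.array(v)/4+[75,220],.064)[:2]-[.5084,.1943]
    print(k,"rack xy mm",(np.array([c*p[0]+sn*p[1],-sn*p[0]+c*p[1]])*1e3).round(1))
o=manip.get_obs();print(o["time_s"],o["force"],np.abs(o["joint_velocities"]).max())
a,b=cv2.imread("pics/top0.png"),s["frame"]
print("bystander diff",cv2.absdiff(a,b)[125:180,140:410].max())
```

```text
green rack xy mm [ -0.3 108. ]
blue rack xy mm [-0.5 36. ]
red rack xy mm [  0.3 -36. ]
gold rack xy mm [   0.7 -107.7]
32.65 [ 0.61341378 -0.79975932  1.36090287] 0.0038164911084526076
bystander diff 17
```

```bash
python3 -c "
from cell import manip
print(manip.sign_off())"
```

```text
the job is handed in; nothing more can be done
None
```

I moved all four spools into the rack in reverse order and handed the job in at about 32.7 s. From the right, the bays hold gold, red, blue and green, each released and standing upright.

- **Position:** the last top picture puts each spool within about 1 mm of its bay centre, against a 14 mm limit. That assumes my fitted rack pose, which rests on camera calibration good to about 2 mm.
- **Upright and on the floor:** I judged this by eye from the top and scene pictures. The wrist also felt light contact of 2 to 5 N as each spool was set down.
- **Pliers and bead box:** that part of the top picture is unchanged from the start apart from small brightness noise.
- **Arm:** it is clear of everything, at rest and with the gripper open. It stands above the strip, about 0.14 m up.
- **Small disagreements:** my first camera estimate gave a spool pitch of 72 to 75 mm on the strip where 72 mm was expected. The arm also lagged or overshot by up to about 9 mm on the faster moves, so I let it settle and corrected before each grasp and placement.

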